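# Check the dust extractor's filter plate

## Task

Turn the dust extractor's speed collar down to mark 1 so that it only idles, then lift its cover flap wide open (about upright or beyond) and leave it open. Draw the filter plate out of its slot by its tab and hold it upright over the middle of the white dust tray, its length along the tray's length and its lower edge about 10 cm above the table, touching nothing else. Finish while still holding it there in the gripper, and do not shift the tray or the other things on the table.

Things in the scene. Friction and masses are not known exactly. Their poses are not given: they have to be found in the camera images.
- collar (a joint): Speed collar of the bench dust extractor (rad): 0 at mark 0, 0.4 rad per mark, marks 0 to 5 (so mark 1 = 0.4 rad), grows anticlockwise seen from above; at 1.0 the pointer looks straight to the extractor's front (-x), at mark 1 0.6 rad clockwise of that; stops at 0 and 2.0. It turns smoothly with light friction (0.06 N m) and stays where it is left.
- collar_grip (a point): On the vertical axis of the speed collar, at the height to grip. Black ribbed cylinder, 44 mm diameter, with a 56 mm skirt 7 mm high at its foot; its top is 20 mm above this point, the fan section's top 32 mm below. A white pointer line runs from axis to rim; on the housing around it are white ticks, the one for mark n with n dots. The filter section's wall, 18 mm higher, is 70 mm from the axis.
- extractor: Grey dust extractor, fixed, 146 (x) by 270 (y) mm; origin mid-underside, x from front (robot side) to back. y 5 to 135 mm: fan section, 100 mm high, with the collar. y -135 to 5 mm: filter section, a well 118 mm high, 130 by 126 mm inside, centred at y -65 mm, under the flap. In it black guides 62 mm high leave a slot along x (114 by 18 mm, floor at 12 mm) where the filter plate stands.
- flap (a joint): Opening angle of the cover flap (rad): 0 shut, 1.57 upright, stop at 1.8. A stiff hinge: it stays at any angle where it is left (0.32 N m friction, the handle needs about 4 N).
- flap_handle (a point): Middle of the round bar handle on the flap (bar 10 mm thick, 80 mm long along the extractor's y, a post at each end, centre line 35 mm above the flap's upper face). The flap is an aluminium sheet 150 by 142 by 8 mm on the filter section; the bar stands 25 mm in from its free front edge. This point moves with the flap.
- flap_hinge (a point): Middle of the flap's hinge line, at the filter section's back upper edge, 118 mm above the table, along the extractor's y. With the flap shut the handle bar is 125 mm towards the extractor's front (-x) and 43 mm above this point; the free edge swings up and back towards the extractor's +x, the bar then on the far side.
- filter_tab (a point): Centre of the filter plate's grip tab: 36 (plate's x) by 14 (y, thickness) by 32 mm high, mid upper edge. The plate (grey frame, pleated paper faces, 0.12 kg) is 110 (x) by 14 (y) by 60 mm high without tab; z points from foot to tab. At first it is under the flap, x along the extractor's x, this point 88 mm above the table, the tab's top 14 mm below the flap, 56 mm free each side.
- filter_foot (a point): Middle of the filter plate's lower edge, 76 mm below point filter_tab along the plate's z axis.
- tray: White porcelain dust tray, loose, 190 (x, its long side) by 120 (y) by 25 mm high, walls 6 mm; origin at the middle of its underside.
- stamp: Bystander: white porcelain seal stamp, 46 mm square, 72 mm high; origin under its middle.
- dish: Bystander: round white porcelain dish, 170 mm across, 25 mm high; origin under its middle.
- jar: Bystander: glass jar with white cap, 56 mm across, 75 mm high; origin under its middle.
- cup: Bystander: blue porcelain cup, 72 mm across, 75 mm high; origin under its middle.
- bowl: Bystander: white porcelain bowl, 100 mm across, 45 mm high; origin under its middle.
- knife: Bystander: palette knife with wooden handle lying flat along its x axis; origin under it.
- brushpot: Bystander: terracotta pot with brushes, 72 mm across, 190 mm high with the brushes; origin under its middle.
There are look-alikes about, which are no part of the job. Leave any purple look-alike of the tray alone.

How it is judged:
By the outcome, as a careful person would: the job done as asked, in the order asked, and still so for the second after the job is handed in, while the arm keeps its last pose, push and grip.
It also fails if it takes over 67 s, if anything falls off the work surface, if the arm or the gripper's body presses on something with over 40 N, if the wrist force passes 120 N, or if a joint passes its speed limit or range.

## Robot

A 6-joint arm with a two-finger parallel gripper is mounted at the origin on the work surface. World frame = base frame: x ahead of the robot, y to its left, z up, the work surface at z = 0. Lengths are in mm, angles in degrees, forces in N, time in s.
With the tool pointing down it reaches from about 275 to 850 mm from the base axis. Payload 5.2 kg.
Tool frame: the origin (TCP) lies midway between the tips of the shut fingers; the grasp point (between the pads) lies behind it (bot.tcp_to_grasp is the z of the grasp point in the tool frame, in mm); z points along the fingers, y is the line along which they close (so a half turn about z gives the same grasp; the last joint's range is limited). The gripper opens to 85 mm and grips with 20 to 120 N. Pads are 22 mm wide; open, the fingers measure 114 mm over their backs; the gripper's body (76 mm by 85 mm) begins 54 mm behind the grasp point. The pads swing forward as they close: fully open they stand 13 mm farther back than shut.
Start: joints at [64.641, 14.817, 87.949, -0, 77.235, -11.62], TCP at [130.607, 534.272, 231.31] pointing down, gripper open.
Joint ranges: [-179.93, 179.93], [-52.35, 119.4], [10.71, 147.94], [-69.91, 249.91], [12.55, 155.21], [-178.61, 178.61]. Speed limits (degrees/s): [147.25, 147.25, 180, 180, 180, 180].

## Interface

Orientations are given as a 3x3 rotation matrix whose columns are the frame's x, y, z axes.
In Python, from bench import bot gives the robot as it stands.
- The arm moves only by the tool play_rows, never from a script. Its argument "steps" is a list of rows, each an object of numbers: "x", "y", "z": the shift along the tool's x, y, z in mm; "yaw": the turn about the tool's z in rad. A call has 1 to 12 rows; each row is the pose to reach, as a shift and turn from the pose commanded when the call began, along the tool's axes at that moment; what a row does not reach only later rows make up. A row lasts 1/12 s, in which the tool goes at most 41.7 mm and 7.16 degrees, less where a joint would pass 70% of its speed; a pose out of reach is approached as far as the arm can. A call with a gripper value outside its range is refused whole. "claw" is the finger opening in mm, from 0 to 85.4, set as the call begins (left out, the last holds). The fingers move at their own pace and stop on an object; "force" is the grip in N (left out, the last holds). Time passes only in rows, so rows that repeat a pose let the fingers close. It gives the time, the measured TCP pose, the force, the opening and the grip force at its end, in the units of the state.
- bot.state(): the state, without advancing time (a new reading comes with each control period).
- bot.get_image(name): name is "side" or "top"; returns (picture, depth): 400x640x3 uint8, red, green, blue; 400x640 float32, mm along the optical axis (not along the pixel's ray), 0 where there is no reading.
- bot.camera_info(name): a dict with "fx", "fy", "cx", "cy" (pixels), "pose" (4x4, takes a point from camera to world coordinates). Camera axes: x right, y up, looking along -z (the intrinsics and any distortion apply to the point x, -y, -z); pixel columns grow to the right and rows downward; lengths in mm; the calibration is good to about 2 mm. A picture is of the moment at which its call begins. camera_info takes no time and is no camera call.
- bot.finish_job(): hands the job in; it is judged then, once.
The state is a dict: "time_s": time; "qpos": joint angles; "dq": joint speeds; "joint_torque": joint torques, N m; "eef_pos": TCP position; "ee_rot": TCP orientation; "force": force on the tool from outside, world axes, zero at the start; "moment": the same for the moment, N m; "opening": opening from 0.0 (shut) to 1.0 (fully open); "finger_force": force on a finger pad.
Only numpy, scipy, OpenCV 4.12 (cv2) and the standard library are available. Lean on these libraries where they do the work, as an engineer would, in place of code of your own. Each camera call takes 0.05 s, during which the arm holds its last target. There are 200 camera calls.

## Working session

There is one attempt and no reset: what is moved stays moved. The work goes in short steps, Python scripts to look and compute and a tool call to move; the robot and the scene stay as the last step left them, time stands still between calls to the robot, and variables do not carry over. Pictures are saved under pics/ and viewed, at most 10 in all, crops included, and the job is handed in when it is done.

Besides the shell and the picture viewer there is one more tool, called after "Request:" as name([rows], argument=value, ...), one row to a line, values as JSON. play_rows: Moves the arm, as the interface text tells. Its arguments: {"type":"object","properties":{"steps":{"type":"array","items":{"type":"object","properties":{"x":{"type":"number"},"y":{"type":"number"},"z":{"type":"number"},"yaw":{"type":"number"}}}},"claw":{"type":"number"},"force":{"type":"number"}},"required":["steps"]}

```bash
mkdir -p pics
cat > h.py <<'E'
import numpy as np,cv2
from bench import bot
def snap(n,tag):
    p,d=bot.get_image(n); np.savez(f'{tag}.npz',p=p,d=d); cv2.imwrite(f'pics/{tag}.png',p[:,:,::-1]); return p,d
def world(n,u,v,z):
    c=bot.camera_info(n); u=np.asarray(u,float);v=np.asarray(v,float);z=np.asarray(z,float)
    P=np.stack([(u-c['cx'])/c['fx']*z,-(v-c['cy'])/c['fy']*z,-z,np.ones_like(z)],-1)
    return (P@np.array(c['pose']).T)[...,:3]
def cloud(n,d):
    v,u=np.mgrid[:400,:640]; return world(n,u,v,d)
E
python3 - <<'E'
from h import *
snap('top','t0');snap('side','s0')
for n in('top','side'):
    c=bot.camera_info(n);print(c)
s=bot.state();print(s['ee_rot'],s['eef_pos'],bot.tcp_to_grasp,s['time_s'])
E
```

```text
{'fx': 401.05274253438927, 'fy': 401.05274253438927, 'cx': 324.42829065706866, 'cy': 197.99615396481371, 'pose': array([[-7.35783814e-03,  9.88573472e-01, -1.50560130e-01,
         3.41942335e+02],
       [-9.99628843e-01, -1.12209349e-02, -2.48247089e-02,
         1.11034721e+00],
       [-2.62304741e-02,  1.50321592e-01,  9.88289118e-01,
         1.18106001e+03],
       [ 0.00000000e+00,  0.00000000e+00,  0.00000000e+00,
         1.00000000e+00]])}
{'fx': 386.93646459082726, 'fy': 386.93646459082726, 'cx': 319.198922465176, 'cy': 202.06085572451136, 'pose': array([[ 9.86155421e-01,  1.23551735e-01, -1.10600428e-01,
         3.96083862e+02],
       [-1.65247443e-01,  6.76656308e-01, -7.17516218e-01,
        -7.86300242e+02],
       [-1.38118966e-02,  7.25858946e-01,  6.87704895e-01,
         8.71148140e+02],
       [ 0.00000000e+00,  0.00000000e+00,  0.00000000e+00,
         1.00000000e+00]])}
[[-9.71382044e-01  2.37521474e-01 -6.88502532e-04]
 [ 2.37522267e-01  9.71380935e-01 -1.50069364e-03]
 [ 3.12351268e-04 -1.62128153e-03 -9.99998637e-01]] [130.41043535 533.82691951 230.56949336] -18.700000000000003 0.1
```

View pics/t0.png

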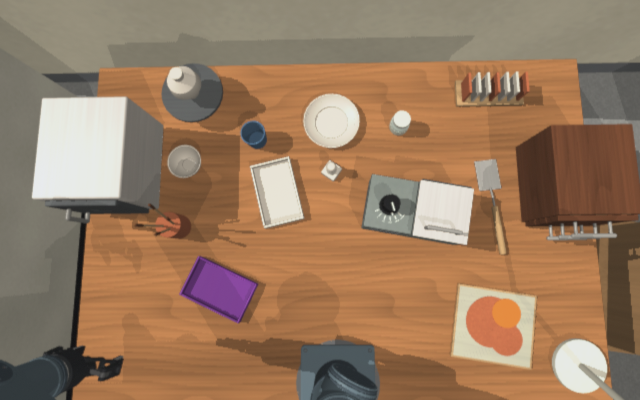

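View pics/s0.png

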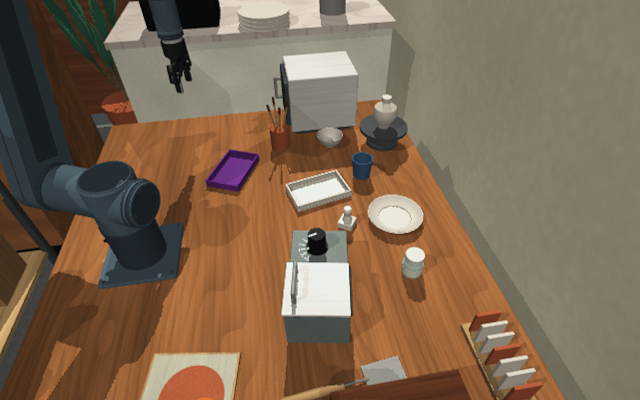

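The top view shows the collar at (389,204), flap at (445,211) with its bar near (443,230), and the white tray at (277,192). The side view agrees with this. Next I'll measure them.

Run:
```python
from h import *
f=np.load('t0.npz');p,d=f['p'],f['d'];W=cloud('top',d)
v,u=np.mgrid[:400,:640]
def rect(m,name):
    q=W[m]; r=cv2.minAreaRect(q[:,:2].astype(np.float32)); print(name,m.sum(),np.round(r[0],1),np.round(r[1],1),round(r[2],2),'z',np.percentile(q[:,2],[5,50,95]).round(1), 'mean',q.mean(0).round(1))
box=(u>355)&(u<485)&(v>168)&(v<250)
rect(box&(W[...,2]>119)&(W[...,2]<133),'flap')
rect(box&(W[...,2]>92)&(W[...,2]<107)&(u<420),'fan')
rect(box&(W[...,2]>138),'above138: bar/ collar')
rect(box&(W[...,2]>148)&(u>415),'bar')
rect(box&(W[...,2]>142)&(u<412),'collartop')
tb=(u>245)&(u<308)&(v>150)&(v<235)
rect(tb&(W[...,2]>17)&(W[...,2]<32)&(p.min(2)>130),'tray')
print('max heights', {n:W[b][:,2].max().round() for n,b in dict(stamp=(slice(155,182),slice(318,345)),cup=(slice(120,150),slice(240,268))).items()})
a=cv2.resize(p[165:255,350:480],None,fx=6,fy=6,interpolation=cv2.INTER_CUBIC);cv2.imwrite('pics/z0.png',a[:,:,::-1])
```

```text
flap 3024 [ 475.6 -240.4] [233.5 155.1] 79.37 z [123.1 126.4 129.8] mean [ 468.  -283.6  126.4]
fan 2281 [ 491.6 -152.6] [130.8 147.3] 79.29 z [ 97.1 100.5 104.3] mean [ 490.2 -153.1  100.6]
above138: bar/ collar 431 [ 439.7 -146.1] [135.5 326.4] 11.03 z [ 148.1  154.5 1181.1] mean [ 447.7 -176.2  254.1]
bar 167 [ 392.5 -155.3] [ 38.9 326.4] 11.11 z [ 159.3  165.7 1181.1] mean [ 406.2 -238.3  292.5]
collartop 254 [424.6 -78.6] [ 43.7 229.4] 42.97 z [ 148.2  152.7 1181.1] mean [ 475.7 -134.7  229.2]
tray 400 [540.3 172.2] [189.1 119.9] 13.64 z [20.4 25.  28.5] mean [538.5 172.3  24.7]
max heights {'stamp': np.float64(1181.0), 'cup': np.float64(769.0)}
```

View pics/z0.png

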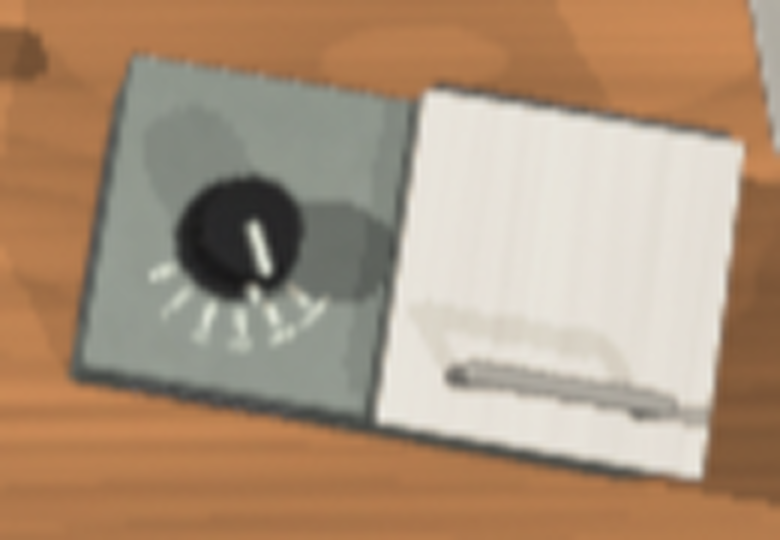

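Run:
```python
from h import *
f=np.load('t0.npz');p,d=f['p'],f['d'];W=cloud('top',d);Z=W[...,2]
v,u=np.mgrid[:400,:640]; ok=(d>0)
a=np.deg2rad(-10.7);xe=np.array([np.cos(a),np.sin(a)]);ye=np.array([-np.sin(a),np.cos(a)])
box=(u>355)&(u<485)&(v>168)&(v<250)&ok
def ext(m,n):
    q=W[m][:,:2]; X=q@xe;Y=q@ye; P=lambda t:np.percentile(t,[1,99]).round(1)
    print(n,m.sum(),P(X),P(Y)); x,y=np.mean(P(X)),np.mean(P(Y)); r=xe*x+ye*y; print('  centre',r.round(1)); return r
fl=box&(Z>119)&(Z<133)&(u>410); r=cv2.minAreaRect(W[fl][:,:2].astype(np.float32));print(r)
F=ext(fl,'flap')
fan=box&(Z>92)&(Z<107)&(u<420);ext(fan,'fan')
b=box&(Z>150)&(Z<180)&(u>415);B=ext(b,'bar');print(cv2.minAreaRect(W[b][:,:2].astype(np.float32)))
c=box&(Z>144)&(Z<165)&(u<412);C=ext(c,'collar');print(cv2.minEnclosingCircle(W[c][:,:2].astype(np.float32)))
w=c&(p.min(2)>110);q=W[w][:,:2];print('pointer px',w.sum(),q.round(1).tolist())
```

```text
((467.1781311035156, -284.8882751464844), (142.8955841064453, 155.1560516357422), 79.43021392822266)
flap 3009 [435.5 587.1] [-262.6 -123. ]
  centre [ 466.6 -284.4]
fan 2281 [439.1 582.6] [-123.3    5.9]
  centre [ 491.1 -152.5]
bar 144 [454.5 464.2] [-236.  -148.9]
  centre [ 415.6 -274.4]
((415.7809143066406, -274.60870361328125), (88.98999786376953, 10.154539108276367), 79.60150146484375)
collar 233 [485.3 525.8] [-73.8 -32.5]
  centre [ 486.9 -146.1]
((487.3416748046875, -146.34408569335938), 22.59552764892578)
pointer px 23 [[507.4, -153.5], [501.8, -163.4], [486.0, -144.6], [486.0, -147.1], [483.5, -144.6], [483.0, -146.6], [483.2, -149.4], [480.3, -146.4], [480.4, -149.1], [477.8, -146.4], [478.3, -149.6], [475.9, -147.0], [475.6, -149.4], [475.7, -152.1], [473.3, -147.0], [473.1, -149.4], [473.1, -152.0], [470.0, -148.7], [470.2, -151.5], [468.0, -149.3], [467.2, -151.0], [466.1, -150.1], [466.1, -152.7]]
```

Request:
play_rows([
  {"x":-508,"y":-576,"z":0},
  {"x":-508,"y":-576,"z":0},
  {"x":-508,"y":-576,"z":0},
  {"x":-508,"y":-576,"z":0},
  {"x":-508,"y":-576,"z":0},
  {"x":-508,"y":-576,"z":0},
  {"x":-508,"y":-576,"z":0},
  {"x":-508,"y":-576,"z":0},
  {"x":-508,"y":-576,"z":0},
  {"x":-508,"y":-576,"z":0},
  {"x":-508,"y":-576,"z":0},
  {"x":-508,"y":-576,"z":0},
], claw=80, force=30)

```text
$.steps[0]: bad value
```

Request:
play_rows([
  {"x":-28,"y":-31,"z":0,"yaw":0},
  {"x":-55,"y":-62,"z":0,"yaw":0},
  {"x":-83,"y":-94,"z":0,"yaw":0},
  {"x":-110,"y":-125,"z":0,"yaw":0},
  {"x":-138,"y":-156,"z":0,"yaw":0},
  {"x":-165,"y":-187,"z":0,"yaw":0},
  {"x":-193,"y":-218,"z":0,"yaw":0},
  {"x":-220,"y":-250,"z":0,"yaw":0},
  {"x":-248,"y":-281,"z":0,"yaw":0},
  {"x":-275,"y":-312,"z":0,"yaw":0},
  {"x":-303,"y":-343,"z":0,"yaw":0},
  {"x":-330,"y":-374,"z":0,"yaw":0},
], claw=80, force=30)

```text
time_s: 1.1
eef_pos: [362.6, 90.6, 231.4]
ee_rot: [[-0.971, 0.238, 0.0], [0.238, 0.971, 0.0], [-0.0, 0.0, -1.0]]
force: [1.3, 1.0, 0.7]
opening: 0.937
finger_force: 0.0
```

Request:
play_rows([
  {"x":-26,"y":-29,"z":0},
  {"x":-51,"y":-58,"z":0},
  {"x":-77,"y":-87,"z":0},
  {"x":-102,"y":-116,"z":0},
  {"x":-127,"y":-145,"z":0},
  {"x":-153,"y":-174,"z":0},
  {"x":-178,"y":-202,"z":0},
  {"x":-178,"y":-202,"z":15},
  {"x":-178,"y":-202,"z":30},
  {"x":-178,"y":-202,"z":40},
  {"x":-178,"y":-202,"z":40},
  {"x":-178,"y":-202,"z":40},
])

```text
$.steps[0]: bad value
```

Request:
play_rows([
  {"x":-26,"y":-29,"z":0,"yaw":0},
  {"x":-51,"y":-58,"z":0,"yaw":0},
  {"x":-77,"y":-87,"z":0,"yaw":0},
  {"x":-102,"y":-116,"z":0,"yaw":0},
  {"x":-127,"y":-145,"z":0,"yaw":0},
  {"x":-153,"y":-174,"z":0,"yaw":0},
  {"x":-178,"y":-202,"z":0,"yaw":0},
  {"x":-178,"y":-202,"z":15,"yaw":0},
  {"x":-178,"y":-202,"z":30,"yaw":0},
  {"x":-178,"y":-202,"z":40,"yaw":0},
  {"x":-178,"y":-202,"z":40,"yaw":0},
  {"x":-178,"y":-202,"z":40,"yaw":0},
])

```text
time_s: 2.1
eef_pos: [486.7, -145.4, 190.8]
ee_rot: [[-0.971, 0.237, -0.002], [0.237, 0.971, 0.001], [0.002, 0.001, -1.0]]
force: [0.2, -0.4, 0.2]
opening: 0.94
finger_force: 0.0
```

Request:
play_rows([
  {"x":0,"y":0,"z":20,"yaw":0},
  {"x":0,"y":0,"z":40,"yaw":0},
  {"x":0,"y":0,"z":58,"yaw":0},
  {"x":0,"y":0,"z":70,"yaw":0},
  {"x":0,"y":0,"z":76,"yaw":0},
  {"x":0,"y":0,"z":76,"yaw":0},
  {"x":0,"y":0,"z":76,"yaw":0},
])

```text
time_s: 2.68
eef_pos: [487.8, -145.9, 116.2]
ee_rot: [[-0.972, 0.237, 0.001], [0.237, 0.972, -0.001], [-0.001, -0.0, -1.0]]
force: [0.8, -0.4, 0.1]
opening: 0.936
finger_force: 0.0
```

Request:
play_rows([
  {"x":0,"y":0,"z":0,"yaw":0},
  {"x":0,"y":0,"z":0,"yaw":0},
  {"x":0,"y":0,"z":0,"yaw":0},
  {"x":0,"y":0,"z":0,"yaw":0},
  {"x":0,"y":0,"z":0,"yaw":0},
  {"x":0,"y":0,"z":0,"yaw":0},
  {"x":0,"y":0,"z":0,"yaw":0},
  {"x":0,"y":0,"z":0,"yaw":0},
], claw=35, force=30)

```text
time_s: 3.35
eef_pos: [488.1, -145.2, 116.5]
ee_rot: [[-0.971, 0.238, 0.002], [0.238, 0.971, 0.001], [-0.002, 0.001, -1.0]]
force: [1.3, 4.9, 6.1]
opening: 0.504
finger_force: 30.3
```

Request:
play_rows([
  {"x":0,"y":0,"z":0,"yaw":0.1},
  {"x":0,"y":0,"z":0,"yaw":0.2},
  {"x":0,"y":0,"z":0,"yaw":0.3},
  {"x":0,"y":0,"z":0,"yaw":0.4},
  {"x":0,"y":0,"z":0,"yaw":0.5},
  {"x":0,"y":0,"z":0,"yaw":0.6},
  {"x":0,"y":0,"z":0,"yaw":0.7},
  {"x":0,"y":0,"z":0,"yaw":0.8},
  {"x":0,"y":0,"z":0,"yaw":0.9},
  {"x":0,"y":0,"z":0,"yaw":1.0},
  {"x":0,"y":0,"z":0,"yaw":1.04},
  {"x":0,"y":0,"z":0,"yaw":1.045},
])

```text
time_s: 4.35
eef_pos: [486.2, -147.2, 116.5]
ee_rot: [[-0.28, 0.96, -0.002], [0.96, 0.28, -0.002], [-0.002, -0.002, -1.0]]
force: [-6.7, -3.2, 8.4]
opening: 0.505
finger_force: 30.7
```

Request:
play_rows([
  {"x":0,"y":0,"z":0,"yaw":0},
  {"x":0,"y":0,"z":0,"yaw":0},
  {"x":0,"y":0,"z":0,"yaw":0},
  {"x":0,"y":0,"z":0,"yaw":0},
  {"x":0,"y":0,"z":0,"yaw":0},
  {"x":0,"y":0,"z":0,"yaw":0},
], claw=80)

```text
time_s: 4.85
eef_pos: [487.3, -145.8, 115.2]
ee_rot: [[-0.282, 0.959, -0.0], [0.959, 0.282, 0.0], [0.0, -0.0, -1.0]]
force: [-0.0, -0.1, -0.8]
opening: 0.938
finger_force: 0.0
```

Request:
play_rows([
  {"x":0,"y":0,"z":-25,"yaw":0},
  {"x":0,"y":0,"z":-60,"yaw":0},
  {"x":0,"y":0,"z":-90,"yaw":0},
  {"x":-20,"y":0,"z":-90,"yaw":0.05},
  {"x":-50,"y":0,"z":-90,"yaw":0.1},
  {"x":-85,"y":0,"z":-90,"yaw":0.2},
  {"x":-120,"y":0,"z":-90,"yaw":0.3},
  {"x":-150,"y":0,"z":-90,"yaw":0.4},
  {"x":-150,"y":0,"z":-90,"yaw":0.43},
  {"x":-150,"y":0,"z":-90,"yaw":0.43},
])

```text
time_s: 5.68
eef_pos: [529.6, -291.5, 204.5]
ee_rot: [[0.147, 0.989, -0.001], [0.989, -0.147, 0.001], [0.0, -0.001, -1.0]]
force: [0.1, 0.1, 0.3]
opening: 0.938
finger_force: 0.0
```

Check the collar pointer.

Run:
```python
from h import *
p,d=snap('top','t1');W=cloud('top',d);Z=W[...,2]
v,u=np.mgrid[:400,:640]
c=(d>0)&(Z>144)&(Z<165)&(u>375)&(u<405)&(v>190)&(v<225);w=c&(p.min(2)>110)
q=W[w][:,:2];q=q[np.hypot(*(q-[487,-146.2]).T)<22]
print(cv2.minEnclosingCircle(W[c][:,:2].astype(np.float32)),len(q),q.mean(0))
l=cv2.fitLine(q.astype(np.float32),cv2.DIST_HUBER,0,.01,.01).ravel();print(l,np.rad2deg(np.arctan2(l[1],l[0]))%180)
e=q.mean(0)-[487,-146.2];print('collar',1+np.deg2rad(np.rad2deg(np.arctan2(*e[::-1]))%360-169.4))
# same for first picture
f=np.load('t0.npz');W0=cloud('top',f['d']);m=(f['d']>0)&(W0[...,2]>144)&(u>375)&(u<405)&(v>190)&(v<225)&(f['p'].min(2)>110);q=W0[m][:,:2];q=q[(np.hypot(*(q-[487,-146.2]).T)<22)&(q[:,0]<487)]
l=cv2.fitLine(q.astype(np.float32),cv2.DIST_HUBER,0,.01,.01).ravel();print(l,np.rad2deg(np.arctan2(l[1],l[0]))%180)
cv2.imwrite('pics/z1.png',cv2.resize(p[165:255,350:480],None,fx=6,fy=6,interpolation=cv2.INTER_CUBIC)[:,:,::-1])
```

```text
((487.4226989746094, -146.26380920410156), 22.6427059173584) 24 [ 481.66044399 -140.80564464]
[   0.77774656   -0.628578    480.80115    -139.70036   ] 141.05472
collar 0.3945015270454
[ 9.6389556e-01  2.6628053e-01  4.7564990e+02 -1.4865305e+02] 15.443055
```

View pics/z1.png

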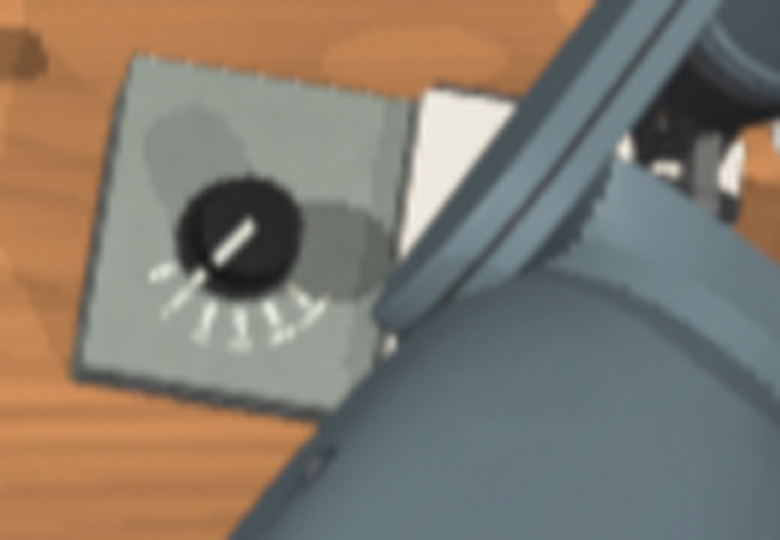

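Run:
```python
from h import *
for t in('t0','t1'):
    p=np.load(t+'.npz')['p'];v,u=np.mgrid[:400,:640]
    ci=bot.camera_info('top');T=np.linalg.inv(np.array(ci['pose']))
    # rectified patches at height of cap and of housing top, 0.5mm/px
    out=[]
    for h,R in((152,(3,19)),(100,(31,46))):
        th=np.deg2rad(np.arange(100,260,.5));r=np.arange(*R,.5)
        X=487.2+r[:,None]*np.cos(th);Y=-146.2+r[:,None]*np.sin(th)
        P=np.stack([X,Y,np.full_like(X,h),np.ones_like(X)],-1)@T.T
        mu=(ci['cx']+ci['fx']*P[...,0]/-P[...,2]).astype(np.float32);mv=(ci['cy']-ci['fy']*P[...,1]/-P[...,2]).astype(np.float32)
        g=cv2.remap(p.min(2).astype(np.float32),mu,mv,cv2.INTER_CUBIC)
        s=cv2.GaussianBlur(g.mean(0)[None],(1,9),0).ravel()
        pk=[(float(np.degrees(th[i])),round(float(s[i]))) for i in range(4,len(s)-4) if s[i]==s[i-4:i+5].max()]
        out.append(pk)
    print(t,out)
```

```text
t0 [[(195.0, 207)], [(113.5, 183), (135.5, 180), (159.0, 197), (182.0, 190), (204.0, 187), (226.0, 165), (252.0, 105)]]
t1 [[(136.0, 198)], [(113.5, 191), (135.5, 188), (159.0, 205), (182.0, 198), (203.5, 203), (226.0, 171)]]
```

Request:
play_rows([
  {"x":0,"y":-30,"z":0,"yaw":0.04},
  {"x":0,"y":-60,"z":0,"yaw":0.04},
  {"x":0,"y":-90,"z":0,"yaw":0.04},
  {"x":0,"y":-115,"z":0,"yaw":0.04},
  {"x":0,"y":-115,"z":15,"yaw":0.04},
  {"x":0,"y":-115,"z":35,"yaw":0.04},
  {"x":0,"y":-115,"z":50,"yaw":0.04},
  {"x":0,"y":-115,"z":60,"yaw":0.04},
  {"x":0,"y":-115,"z":60,"yaw":0.04},
  {"x":0,"y":-115,"z":60,"yaw":0.04},
], claw=50)

```text
time_s: 6.57
eef_pos: [415.8, -272.5, 145.3]
ee_rot: [[0.181, 0.983, -0.001], [0.983, -0.181, 0.001], [0.001, -0.001, -1.0]]
force: [0.9, -0.6, -0.6]
opening: 0.591
finger_force: 0.0
```

Request:
play_rows([
  {"x":0,"y":0,"z":0,"yaw":0},
  {"x":0,"y":0,"z":0,"yaw":0},
  {"x":0,"y":0,"z":0,"yaw":0},
  {"x":0,"y":0,"z":0,"yaw":0},
  {"x":0,"y":0,"z":0,"yaw":0},
  {"x":0,"y":0,"z":0,"yaw":0},
  {"x":0,"y":0,"z":0,"yaw":0},
  {"x":0,"y":0,"z":0,"yaw":0},
], claw=4, force=30)

```text
time_s: 7.23
eef_pos: [413.4, -273.0, 146.1]
ee_rot: [[0.182, 0.983, -0.005], [0.983, -0.182, 0.0], [-0.0, -0.005, -1.0]]
force: [-11.0, 1.2, 8.5]
opening: 0.101
finger_force: 29.4
```

Request:
play_rows([
  {"x":0,"y":1,"z":-9,"yaw":0},
  {"x":0,"y":5,"z":-17,"yaw":0},
  {"x":0,"y":10,"z":-25,"yaw":0},
  {"x":0,"y":15,"z":-33,"yaw":0},
  {"x":0,"y":20,"z":-40,"yaw":0},
  {"x":0,"y":26,"z":-47,"yaw":0},
  {"x":0,"y":33,"z":-54,"yaw":0},
  {"x":0,"y":40,"z":-60,"yaw":0},
  {"x":0,"y":47,"z":-65,"yaw":0},
  {"x":0,"y":55,"z":-70,"yaw":0},
  {"x":0,"y":63,"z":-75,"yaw":0},
  {"x":0,"y":71,"z":-79,"yaw":0},
])

```text
time_s: 8.23
eef_pos: [484.3, -286.3, 227.1]
ee_rot: [[0.183, 0.983, -0.003], [0.983, -0.183, -0.001], [-0.001, -0.002, -1.0]]
force: [-9.8, 1.4, 9.2]
opening: 0.1
finger_force: 30.4
```

Request:
play_rows([
  {"x":0,"y":13,"z":-4,"yaw":0},
  {"x":0,"y":27,"z":-8,"yaw":0},
  {"x":0,"y":40,"z":-10,"yaw":0},
  {"x":0,"y":54,"z":-10,"yaw":0},
  {"x":0,"y":68,"z":-9,"yaw":0},
  {"x":0,"y":82,"z":-7,"yaw":0},
  {"x":0,"y":95,"z":-3,"yaw":0},
  {"x":0,"y":102,"z":0,"yaw":0},
  {"x":0,"y":108,"z":2,"yaw":0},
  {"x":0,"y":112,"z":4,"yaw":0},
  {"x":0,"y":112,"z":4,"yaw":0},
  {"x":0,"y":112,"z":4,"yaw":0},
])

```text
time_s: 9.23
eef_pos: [596.9, -307.3, 221.1]
ee_rot: [[0.183, 0.983, 0.003], [0.983, -0.183, -0.001], [-0.001, 0.003, -1.0]]
force: [3.1, -2.6, 3.0]
opening: 0.103
finger_force: 31.1
```

Run:
```python
from h import *
p,d=snap('side','s1');cv2.imwrite('pics/z2.png',cv2.resize(p[130:380,200:480],None,fx=2.2,fy=2.2)[:,:,::-1])
```

```text
(no output)
```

View pics/z2.png

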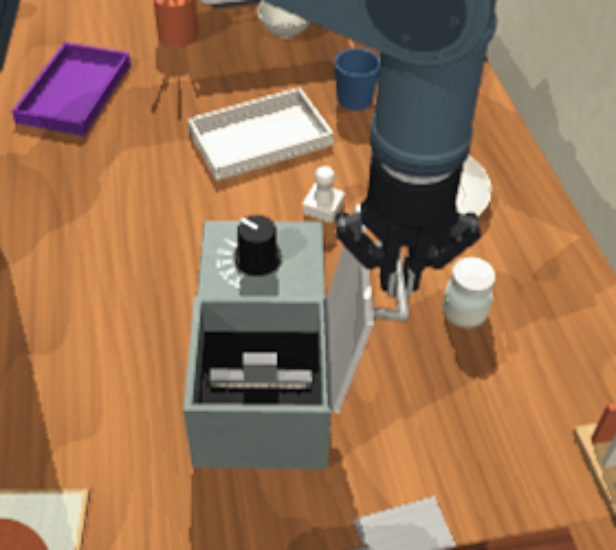

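The flap leans past upright in the gripper at about (370,310), and the plate with its tab shows at (262,365). Next I'll release the bar and lift.

Request:
play_rows([
  {"x":0,"y":0,"z":0,"yaw":0},
  {"x":0,"y":0,"z":0,"yaw":0},
  {"x":0,"y":0,"z":0,"yaw":0},
  {"x":0,"y":2,"z":0,"yaw":0},
  {"x":0,"y":2,"z":-12,"yaw":0},
  {"x":0,"y":3,"z":-30,"yaw":0},
  {"x":0,"y":4,"z":-50,"yaw":0},
  {"x":0,"y":4,"z":-75,"yaw":0},
  {"x":0,"y":4,"z":-90,"yaw":0},
  {"x":0,"y":4,"z":-90,"yaw":0},
], claw=22)

```text
time_s: 10.12
eef_pos: [600.4, -307.5, 314.1]
ee_rot: [[0.183, 0.983, 0.004], [0.983, -0.183, -0.003], [-0.002, 0.005, -1.0]]
force: [0.0, 0.3, 0.4]
opening: 0.258
finger_force: 0.0
```

Request:
play_rows([
  {"x":0,"y":-15,"z":0,"yaw":-0.12},
  {"x":0,"y":-35,"z":0,"yaw":-0.24},
  {"x":0,"y":-60,"z":0,"yaw":-0.36},
  {"x":0,"y":-85,"z":0,"yaw":-0.48},
  {"x":0,"y":-110,"z":0,"yaw":-0.6},
  {"x":-2,"y":-136,"z":0,"yaw":-0.72},
  {"x":-2,"y":-136,"z":0,"yaw":-0.84},
  {"x":-2,"y":-136,"z":0,"yaw":-0.96},
  {"x":-2,"y":-136,"z":0,"yaw":-1.08},
  {"x":-2,"y":-136,"z":0,"yaw":-1.2},
  {"x":-2,"y":-136,"z":0,"yaw":-1.32},
  {"x":-2,"y":-136,"z":0,"yaw":-1.44},
], claw=50)

```text
time_s: 11.12
eef_pos: [464.7, -283.6, 308.3]
ee_rot: [[-0.953, 0.304, -0.002], [0.304, 0.953, 0.003], [0.003, 0.002, -1.0]]
force: [0.4, 0.3, 0.3]
opening: 0.584
finger_force: 0.0
```

Run:
```python
from h import *
p,d=snap('side','s2');W=cloud('side',d);v,u=np.mgrid[:400,:640]
a=np.deg2rad(-10.6);xe=np.array([np.cos(a),np.sin(a)]);ye=np.array([-np.sin(a),np.cos(a)])
X=W[...,:2]@xe;Y=W[...,:2]@ye
m=(d>0)&(abs(X-511)<60)&(abs(Y+192.7)<40)&(p.min(2)>100)
for lo,hi in((99,110),(66,78)):
    k=m&(W[...,2]>lo)&(W[...,2]<hi)
    if k.any(): print(lo,k.sum(),np.percentile(X[k],[2,98]),np.percentile(Y[k],[2,98]),np.median(W[k],0), 'px',u[k].mean(),v[k].mean())
fl=(d>0)&(X>570)&(X<640)&(W[...,2]>140)&(W[...,2]<275)&(Y>-270)&(Y<-120)&(u<400)
print('flap pts',fl.sum()); 
for z in(150,200,250):
    k=fl&(abs(W[...,2]-z)<6); print(z,k.sum(),np.percentile(X[k],[2,20,50,80]) if k.any() else '')
cv2.imwrite('pics/z3.png',cv2.resize(p[130:380,200:480],None,fx=2.2,fy=2.2)[:,:,::-1])
```

```text
99 73 [494.69322997 527.19457028] [-200.90729971 -188.29554123] [ 466.25849892 -285.41779772  102.08122769] px 318.05479452054794 292.94520547945206
66 153 [458.16149507 564.8063947 ] [-202.35048467 -187.1699277 ] [ 447.76756925 -285.49303888   69.78860258] px 317.98692810457516 300.60130718954247
flap pts 1176
150 63 [586.04814017 586.45799284 586.93271924 587.55422363]
200 69 [591.44755627 591.86617151 592.31601382 592.85269963]
250 83 [596.93361815 597.42347378 597.8754636  599.44200073]
```

View pics/z3.png

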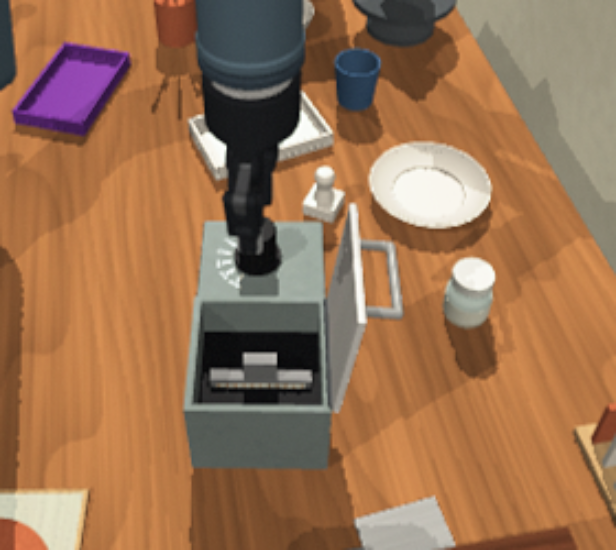

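Request:
play_rows([
  {"x":0,"y":0,"z":10,"yaw":-0.06},
  {"x":0,"y":0,"z":30,"yaw":-0.12},
  {"x":0,"y":0,"z":55,"yaw":-0.125},
  {"x":0,"y":0,"z":80,"yaw":-0.125},
  {"x":0,"y":0,"z":105,"yaw":-0.125},
  {"x":0,"y":0,"z":130,"yaw":-0.125},
  {"x":0,"y":0,"z":150,"yaw":-0.125},
  {"x":0,"y":0,"z":165,"yaw":-0.125},
  {"x":0,"y":0,"z":165,"yaw":-0.125},
  {"x":0,"y":0,"z":165,"yaw":-0.125},
])

```text
time_s: 12.0
eef_pos: [464.5, -283.5, 143.8]
ee_rot: [[-0.982, 0.19, -0.003], [0.19, 0.982, 0.003], [0.003, 0.002, -1.0]]
force: [-0.1, -0.6, 0.7]
opening: 0.586
finger_force: 0.0
```

Request:
play_rows([
  {"x":-2,"y":0,"z":15,"yaw":0},
  {"x":-2,"y":0,"z":30,"yaw":0},
  {"x":-2,"y":0,"z":45,"yaw":0},
  {"x":-2,"y":0,"z":58,"yaw":0},
  {"x":-2,"y":0,"z":68,"yaw":0},
  {"x":-2,"y":0,"z":72,"yaw":0},
  {"x":-2,"y":0,"z":72,"yaw":0},
  {"x":-2,"y":0,"z":72,"yaw":0},
])

```text
time_s: 12.67
eef_pos: [467.9, -285.3, 74.0]
ee_rot: [[-0.982, 0.189, 0.001], [0.189, 0.982, -0.001], [-0.001, -0.0, -1.0]]
force: [0.3, -0.7, 0.1]
opening: 0.584
finger_force: 0.0
```

Request:
play_rows([
  {"x":0,"y":0,"z":0,"yaw":0},
  {"x":0,"y":0,"z":0,"yaw":0},
  {"x":0,"y":0,"z":0,"yaw":0},
  {"x":0,"y":0,"z":0,"yaw":0},
  {"x":0,"y":0,"z":0,"yaw":0},
  {"x":0,"y":0,"z":0,"yaw":0},
  {"x":0,"y":0,"z":0,"yaw":0},
  {"x":0,"y":0,"z":0,"yaw":0},
], claw=5, force=40)

```text
time_s: 13.33
eef_pos: [467.9, -285.2, 74.0]
ee_rot: [[-0.982, 0.189, 0.001], [0.189, 0.982, -0.001], [-0.001, -0.001, -1.0]]
force: [-0.2, 0.9, 5.2]
opening: 0.158
finger_force: 41.3
```

Request:
play_rows([
  {"x":0,"y":0,"z":-6,"yaw":0},
  {"x":0,"y":0,"z":-15,"yaw":0},
  {"x":0,"y":0,"z":-27,"yaw":0},
  {"x":0,"y":0,"z":-42,"yaw":0},
  {"x":0,"y":0,"z":-58,"yaw":0},
  {"x":0,"y":0,"z":-76,"yaw":0},
  {"x":0,"y":0,"z":-95,"yaw":0},
  {"x":0,"y":0,"z":-115,"yaw":0},
  {"x":0,"y":0,"z":-135,"yaw":0},
  {"x":0,"y":0,"z":-155,"yaw":0},
  {"x":0,"y":0,"z":-170,"yaw":0},
  {"x":0,"y":0,"z":-178,"yaw":0},
])

```text
time_s: 14.33
eef_pos: [468.0, -285.5, 254.1]
ee_rot: [[-0.982, 0.189, 0.002], [0.189, 0.982, -0.002], [-0.003, -0.002, -1.0]]
force: [-0.6, -0.1, -1.5]
opening: 0.154
finger_force: 40.4
```

Request:
play_rows([
  {"x":0,"y":6,"z":0,"yaw":-0.01},
  {"x":1,"y":18,"z":0,"yaw":-0.02},
  {"x":2,"y":35,"z":0,"yaw":-0.05},
  {"x":2,"y":57,"z":0,"yaw":-0.08},
  {"x":3,"y":81,"z":0,"yaw":-0.11},
  {"x":4,"y":106,"z":0,"yaw":-0.14},
  {"x":5,"y":132,"z":0,"yaw":-0.17},
  {"x":5,"y":158,"z":0,"yaw":-0.2},
  {"x":6,"y":184,"z":0,"yaw":-0.23},
  {"x":7,"y":208,"z":0,"yaw":-0.26},
  {"x":8,"y":228,"z":0,"yaw":-0.28},
  {"x":8,"y":240,"z":0,"yaw":-0.3},
])

```text
time_s: 15.33
eef_pos: [503.7, -44.4, 249.8]
ee_rot: [[-0.994, -0.114, -0.003], [-0.114, 0.994, 0.002], [0.003, 0.002, -1.0]]
force: [-0.0, 0.2, -0.2]
opening: 0.158
finger_force: 40.4
```

Request:
play_rows([
  {"x":-3,"y":10,"z":0,"yaw":-0.01},
  {"x":-8,"y":28,"z":0,"yaw":-0.02},
  {"x":-14,"y":50,"z":0,"yaw":-0.03},
  {"x":-21,"y":75,"z":0,"yaw":-0.05},
  {"x":-28,"y":100,"z":0,"yaw":-0.06},
  {"x":-35,"y":125,"z":0,"yaw":-0.08},
  {"x":-42,"y":150,"z":0,"yaw":-0.09},
  {"x":-49,"y":174,"z":0,"yaw":-0.1},
  {"x":-55,"y":194,"z":0,"yaw":-0.11},
  {"x":-59,"y":208,"z":0,"yaw":-0.12},
  {"x":-60,"y":214,"z":0,"yaw":-0.125},
  {"x":-60,"y":214,"z":0,"yaw":-0.125},
])

```text
time_s: 16.33
eef_pos: [540.6, 172.5, 250.5]
ee_rot: [[-0.972, -0.235, -0.001], [-0.235, 0.972, -0.0], [0.001, 0.0, -1.0]]
force: [-0.4, -0.6, -1.7]
opening: 0.159
finger_force: 40.4
```

Request:
play_rows([
  {"x":0,"y":0,"z":10,"yaw":0},
  {"x":0,"y":0,"z":25,"yaw":0},
  {"x":0,"y":0,"z":42,"yaw":0},
  {"x":0,"y":0,"z":59,"yaw":0},
  {"x":0,"y":0,"z":72,"yaw":0},
  {"x":0,"y":0,"z":82,"yaw":0},
  {"x":0,"y":0,"z":87,"yaw":0},
  {"x":0,"y":0,"z":89,"yaw":0},
  {"x":0,"y":0,"z":89,"yaw":0},
  {"x":0,"y":0,"z":89,"yaw":0},
  {"x":0,"y":0,"z":89,"yaw":0},
  {"x":0,"y":0,"z":89,"yaw":0},
])

```text
time_s: 17.33
eef_pos: [541.5, 171.6, 163.1]
ee_rot: [[-0.972, -0.233, 0.002], [-0.233, 0.972, 0.0], [-0.002, -0.0, -1.0]]
force: [0.5, -0.4, -1.6]
opening: 0.157
finger_force: 40.4
```

Run:
```python
from h import *
p,d=snap('side','s4');W=cloud('side',d);v,u=np.mgrid[:400,:640]
snap('top','t4')
s=bot.state();print(s['eef_pos'],s['ee_rot'],s['force'],s['opening'])
C=np.array([540.3,172.2]);a=np.deg2rad(13.64);xe=np.array([np.cos(a),np.sin(a)]);ye=np.array([-np.sin(a),np.cos(a)])
q=W[...,:2]-C;X=q@xe;Y=q@ye;Z=W[...,2]
m=(d>0)&(abs(X)<90)&(abs(Y)<25)&(Z>80)&(Z<165);print(m.sum(),np.percentile(X[m],[1,50,99]),np.percentile(Y[m],[2,50,98]),np.percentile(Z[m],[0,1,99]))
ang=np.polyfit(X[m],Y[m],1);print(np.degrees(ang[0]))
for x in(-45,0,45):
    k=m&(abs(X-x)<6);print(x,Z[k].min() if k.any() else None)
cv2.imwrite('pics/z4.png',cv2.resize(np.vstack([p[100:340,200:480]]),None,fx=2.2,fy=2.2)[:,:,::-1])
```

```text
[541.32681481 171.624051   162.87068056] [[-9.72423523e-01 -2.33219579e-01  1.05777864e-03]
 [-2.33219635e-01  9.72424083e-01  7.18448699e-05]
 [-1.04536506e-03 -1.76831108e-04 -9.99999438e-01]] [ 0.74614761 -0.41065923 -0.52153543] 0.1564678800809451
578 [-55.68857157  -5.60409465  53.35260954] [-13.95509167  -9.82072051   1.52050908] [ 97.39333512  99.24433554 161.91734902]
-0.7208359465071084
-45 98.17734898688263
0 98.85006708760932
45 99.37703817994645
```

View pics/z4.png

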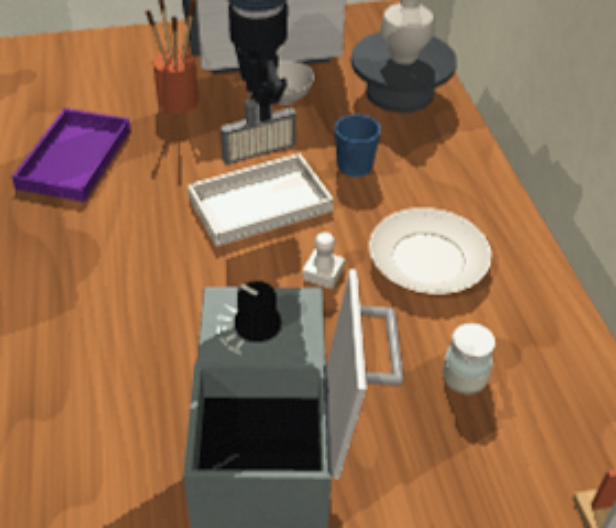

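The plate hangs upright over the tray with its foot at about 100 mm. The flap is still open and everything else on the table is where it was.

```bash
python3 -c "
from bench import bot
print(bot.finish_job())"
```

```text
the job is handed in; nothing more can be done
None
```

I handed the job in after about 17 s of robot time: the collar is at mark 1, the flap is open at about 96°, and the gripper holds the filter plate upright over the middle of the white tray, lower edge about 10 cm up; no result was returned.

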